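Put the dip rod back in its glaze bottle and hang up the mug

ROBOT

A 6-joint arm with a two-finger parallel gripper is mounted at the origin on the work surface. World frame = base frame: x ahead of the robot, y to its left, z up, the work surface at z = 0. Lengths are in mm, angles in rad, forces in N, time in s.
With the tool pointing down it reaches from about 300 to 875 mm from the base axis. Payload 6.4 kg.
Tool frame: the origin (TCP) lies at the very end of the fingers, on their centre line; the grasp point (between the pads) lies robot.tcp_to_grasp behind it (robot.tcp_to_grasp is the distance from the TCP to the grasp point, in mm); y points along the fingers, x is the direction in which the jaws open and shut, and the axes are right-handed (so a half turn about y gives the same grasp; the last joint's range is limited). The gripper opens to 85 mm and grips with 20 to 120 N. Pads are 22 mm wide; open, the fingers measure 114 mm over their backs; the gripper's body (76 mm by 85 mm) begins 54 mm behind the grasp point. The pads swing forward as they close: fully open they stand 13 mm farther back than shut.
Start: joints at [1.113, 0.181, 1.607, -0, 1.354, -0.206], TCP at [143.247, 556.885, 231.288] pointing down, gripper open.
Joint ranges: [-2.99, 2.99], [-0.89, 2.07], [0.3, 2.58], [-1.14, 4.28], [0, 2.63], [-3.12, 3.12]. Speed limits (rad/s): [2.57, 2.57, 3.01, 3.14, 3.14, 3.14].

INTERFACE

Orientations are given as a rotation vector (axis times angle).
In Python, from plant import telemetry, viewer, robot gives the robot as it stands. The module is installed in compiled form; this text tells all that it offers.
- The arm moves only by the tool servo_tool, never from a script. Its argument "increments" is a list of rows, each a list of 7 numbers: the opening, from 0 (shut) to 1 (fully open), then the shift along the tool's x, y, z in m, then the turn, a rotation vector about the tool's x, y, z in degrees. In form: [[fingers, dx, dy, dz, wx, wy, wz], ...]. A call has 1 to 20 rows; each row shifts and turns the commanded pose from where the row before left it, along the tool's axes as they then stand; what a row does not reach is not made up. A row lasts 1/10 s, in which the tool goes at most 50 mm and 8.59 degrees, less where a joint would pass 70% of its speed; a pose out of reach is approached as far as the arm can. A call is refused whole if a number of a shift passes 0.05 or a number of a turn 8.59, either way. A call with a gripper value outside its range is refused whole. The fingers move at their own pace and stop on an object; "grip_force" is the grip in N (left out, the last holds). Time passes only in rows, so rows that do not move let the fingers close. It gives the time, the measured TCP pose, the force and the opening at its end, in the units of the state.
- telemetry.observe(): the state, without advancing time (a new reading comes with each control period).
- viewer.grab_frame(name): name is "scene" or "top" or "wrist"; returns a dict with "pixels" (384x512x3 uint8, red, green, blue), "fovy" (degrees; the focal length in pixels is half the picture's height over the tangent of half this angle, whatever the lens; pixels are square), "cx", "cy" (the principal point, pixels), "rvec" (rotation vector, rad) and "tvec" (3), from world to camera coordinates, as OpenCV has them; the wrist camera has in their place "T_tool_cam" (4x4, takes a point from camera to tool coordinates, whose origin is the TCP and whose axes are the tool frame's). Camera axes: x right, y down, z forward; pixel columns grow to the right and rows downward; lengths in mm; the calibration is good to about 2 mm. A picture is of the moment at which its call begins: read the wrist's pose just before it. There is no depth.
- robot.job_done(): hands the job in, once; it reports no verdict.
Trained networks look in the newest picture that a camera, given by its name, has taken for a name from the list of things; names that differ only in an ending like _2 or _b are one class to them, and where a whole thing is asked for, a point or a joint stands for the part that bears it (a point fixed in the world has none). Each returns a list of dicts, best first, with "conf" (0 to 1); they miss things now and then, are a little off and sometimes report something else, mostly with a low value. They report only what shows in the picture. A call takes as long as a camera call. They do not tell look-alikes from the thing itself.
- viewer.silhouettes(camera, thing): "pixels" (384x512 bool, what is visible of it) and "position" ([row, column] in pixels, amid what is visible of it).
The state is a dict: "clock": time; "joint_pos": joint angles; "joint_vel": joint speeds; "joint_torque": joint torques, N m; "position": TCP position; "tcp_rot": TCP orientation; "force": force on the tool from outside, world axes, zero at the start; "moment": the same for the moment, N m; "grip_width": finger opening in mm.
Only numpy, scipy, OpenCV 4.12 (cv2) and the standard library are available. Lean on these libraries where they do the work, as an engineer would, in place of code of your own. Each camera call takes 0.05 s, during which the arm holds its last target. There are 200 camera calls.

TASK

The small mug is upside down over the neck of the bottle as a dust cover: lift it off and hang it by its handle on the hook of the stand. Then take the cork-headed dip rod out of the drying rack and push it down into the bottle's narrow neck until its cork sits fully home on the lip. Leave the bottle standing where it is, leave the needle tool and the brush in the rack, and do not disturb the other pots and things on the bench.

Things in the scene. Friction and masses are not known exactly. Their poses are not given: they have to be found in the camera images.
- bottle: dark teal stoneware bottle, loose, 0.8 kg, standing upright, the one with the mug over its neck. Origin: centre of its underside, z up. Body 76 mm in diameter up to a flat shoulder at 72 mm; neck 25 mm in diameter from there to 109 mm, flaring to a lip 31 mm in diameter at 118 mm
- bottle_mouth (a point): centre of the bottle's mouth, at lip height, 118 mm above the bottle's underside. The bore is 11 mm in diameter through the neck, funnelled to about 17 mm at the lip; it is open for 108 mm below the lip
- mug: cream mug, 0.14 kg, upside down over the bottle's neck, rim on the bottle's shoulder. Origin: centre of its rim (at the bottom as it stands), z towards its closed foot 68 mm above. Straight round body 60 mm in diameter, wall 4 mm. The handle sticks out along its own +y: a bar 9 mm thick, reaching 62 mm from the axis, 5 to 63 mm above the rim
- mug_loop (a point): centre of the opening of the mug's handle, 42 mm from the mug's axis along its +y and 34 mm above the rim; the opening is 23 mm wide (along y, from 30 to 53 mm) and 39 mm high (14 to 53 mm above the rim) and goes through along the mug's x
- hook_stand: fixed stand: round wooden foot 110 mm wide, 16 mm thick, wooden post 20 mm in diameter, 225 mm tall at its centre. Origin: centre of the foot's underside, z up. A steel hook of 8 mm round bar runs level from the post along the stand's -x, its axis 200 mm high, to x = -86 mm, then turns up to its tip at x = -100 mm (top of tip 218 mm high)
- hook_seat (a point): point on the axis of the hook's level bar, midway along it: 45 mm from the post's axis along the stand's -x, 200 mm above the table
- rack: fixed plywood drying rack, 60 x 190 mm, its top 112 mm above the table: a 12 mm board with three 14 mm holes at y = -60, 0 and 60 mm, on a 10 mm thick panel at each end. Origin: centre of its underside, long side along its y, z up
- dip_rod: dip rod, 40 g: a plain cork head, a cylinder 28 mm in diameter and 32 mm tall, on a wooden rod 8 mm in diameter that reaches 85 mm below the cork and has a round end. It hangs upright in a hole of the rack, the cork on the board. Origin: centre of the cork's underside, z up towards the cork's top
- rod_tip (a point): lower end of the dip rod, 85 mm below the cork's underside
- needle_tool: needle tool hanging in another hole of the rack: slim wooden handle 12 mm in diameter on a 22 mm collar, 48 mm tall above the board. Origin: underside of the collar. To be left there
- brush: brush hanging, bristles up, in another hole of the rack: 22 mm collar, ferrule 14 mm in diameter, 50 mm tall above the board. Origin: underside of the collar. To be left there
- tree_tall: teal glazed ceramic fir tree, a cone 60 mm wide, 110 mm tall, loose; origin at its underside. To be left alone
- tree_short: teal glazed ceramic fir tree, a cone 52 mm wide, 85 mm tall, loose; origin at its underside. To be left alone
- dish: small teal dish, 90 mm wide, 26 mm tall, loose; origin at its underside. To be left alone
- jar: cream jar with a cork-coloured lid, 54 mm wide, 60 mm tall, loose; origin at its underside. To be left alone
- bud_vase: small teal bud vase, closed at the top, 60 mm wide, 115 mm tall, loose; origin at its underside. To be left alone
- spoon: wooden spoon lying flat, 170 mm long, loose; origin at its underside. To be left alone
Not all that is in view belongs to the job. Of the things that look like the rack, the largest one is meant.

How it is judged (in metres and radians):
On the way, in this order (a step that is already met when the one before it is completed fails the run):
1. the mug hangs by its handle on the hook (x of mug_loop in the frame of hook_stand between -0.098 and -0.012 m and y of mug_loop in the frame of hook_stand between -0.025 and 0.025 m and z of mug_loop in the frame of hook_stand between 0.165 and 0.212 m and contact force between mug and hook_stand above 0.5 N), for 0.2 s.
2. the dip rod is pushed down the bottle's neck until its cork sits on the lip (horizontal distance between dip_rod and bottle_mouth below 0.006 m and z of dip_rod in the frame of bottle_mouth below 0.004 m and z of rod_tip in the frame of bottle below 0.042 m and angle between the z axis of dip_rod and the z axis of bottle, either way round below 0.08 rad), for 0.2 s.
At the end, for the whole second after the job is handed in: The mug hangs at rest by its handle on the hook (opening centre within 25 mm sideways of the bar, 35 mm below to 12 mm above it, 12 to 98 mm from the post); the rod is down the neck at rest, cork at most 4 mm above the lip, 6 mm off centre, 0.08 rad off line; bottle upright (0.06 rad) (all of step 1 and all of step 2 and linear speed of mug below 0.06 m/s and linear speed of dip_rod below 0.03 m/s and angle between bottle's own z axis and vertical below 0.06 rad); the robot touches nothing.
It fails at once if the bottle is shifted by more than 30 mm or tipped (distance of bottle from where it was at the start of the episode above 0.03 m or angle between bottle's own z axis and vertical above 0.3 rad).
It fails at once if the needle tool or the brush is taken from the rack or shifted by more than 25 mm (distance of any of needle_tool, brush from where it was at the start of the episode above 0.025 m).
It fails at once if one of the other things on the bench is shifted by more than 30 mm (distance of any of tree_tall, tree_short, dish, jar, bud_vase, spoon from where it was at the start of the episode above 0.03 m).
It also fails if it takes over 61 s, if anything falls off the work surface, if the arm or the gripper's body presses on something with over 40 N, if the wrist force passes 120 N, or if a joint passes its speed limit or range.

## Working session

There is one attempt and no reset: what is moved stays moved. The work goes in short steps, Python scripts to look and compute and a tool call to move; the robot and the scene stay as the last step left them, time stands still between calls to the robot, and variables do not carry over. Pictures are saved under pics/ and viewed, about 8 in all and at most 12, crops included, and the job is handed in when it is done.

Besides the shell and the picture viewer there is one more tool, called after "Call:" by a JSON object that holds its "api" and its "payload", one argument or row to a line. servo_tool: Moves the arm, as the interface text tells. Its arguments: {"type":"object","properties":{"increments":{"type":"array"},"grip_force":{"type":"number"}},"required":["increments"]}

```bash
mkdir -p pics; cat > h.py <<'E'
import numpy as np, cv2
from plant import telemetry, viewer, robot
def K(f):
    F=f["pixels"].shape[0]/2/np.tan(np.radians(f["fovy"])/2)
    return np.array([[F,0,f["cx"]],[0,F,f["cy"]],[0,0,1.]])
def RT(f,st=None):
    """world->cam R,t"""
    if "rvec" in f: return cv2.Rodrigues(np.array(f["rvec"],float))[0],np.array(f["tvec"],float).ravel()
    R=cv2.Rodrigues(np.array(st["tcp_rot"],float))[0]; T=np.eye(4);T[:3,:3]=R;T[:3,3]=st["position"]
    C=np.linalg.inv(T@np.array(f["T_tool_cam"])); return C[:3,:3],C[:3,3]
def proj(f,P,st=None):
    R,t=RT(f,st); p=(K(f)@(R@np.atleast_2d(P).T+t[:,None])).T; return p[:,:2]/p[:,2:]
def ray(f,uv,st=None):
    R,t=RT(f,st); d=R.T@np.linalg.inv(K(f))@np.array([uv[0],uv[1],1.]); return -R.T@t,d/np.linalg.norm(d)
def atz(f,uv,z,st=None):
    c,d=ray(f,uv,st); return c+d*(z-c[2])/d[2]
def grab(n):
    st=telemetry.observe(); return viewer.grab_frame(n),st
def save(f,name): cv2.imwrite("pics/"+name,f["pixels"][:,:,::-1])
E
python3 - <<'E'
from h import *
np.set_printoptions(precision=1,suppress=True)
st=telemetry.observe();print(st, robot.tcp_to_grasp)
ims=[]
for n in ["scene","top"]:
    f,s=grab(n);ims.append(f["pixels"]);R,t=RT(f);print(n,f["fovy"],f["cx"],f["cy"],-R.T@t,R[2])
    for th in ["bottle","mug","hook_stand","rack","dip_rod","needle_tool","brush","tree_tall","tree_short","dish","jar","bud_vase","spoon"]:
        for r in viewer.silhouettes(n,th)[:3]:
            ys,xs=np.nonzero(r["pixels"])
            if len(ys): print(th,round(r["conf"],2),np.round(r["position"]),"rows",ys.min(),ys.max(),"cols",xs.min(),xs.max(),len(ys))
cv2.imwrite("pics/a0.png",ims[0][:,:,::-1]);cv2.imwrite("pics/a1.png",ims[1][:,:,::-1])
E
```

```text
{'clock': 0.0, 'joint_pos': array([ 1.1,  0.2,  1.6,  0. ,  1.4, -0.2]), 'joint_vel': array([ 0., -0., -0.,  0., -0., -0.]), 'joint_torque': array([  0. , -44.5, -35.1,  -0. ,   0. ,  -0. ]), 'position': array([143. , 556.3, 230.4]), 'tcp_rot': array([-1.3, -1. ,  1. ]), 'force': array([0.3, 0.4, 0.4]), 'moment': array([0., 0., 0.]), 'grip_width': 85.47293004564858} 18.700000000000003
scene 54.1780562876974 252.74144966159767 199.24428408129026 [1154.3 -151.6  944.3] [-0.6  0.2 -0.8]
mug 0.65 [184. 269.] rows 167 196 cols 256 285 622
mug 0.65 [281. 264.] rows 267 288 cols 256 274 283
hook_stand 0.79 [213. 360.] rows 149 235 cols 338 376 1323
rack 0.87 [194. 102.] rows 179 211 cols 74 129 722
rack 0.86 [278. 123.] rows 261 309 cols 96 161 1200
rack 0.56 [220. 140.] rows 199 255 cols 111 186 1189
dip_rod 0.42 [205. 165.] rows 198 225 cols 161 173 144
needle_tool 0.46 [221. 118.] rows 212 226 cols 118 128 86
brush 0.51 [214. 147.] rows 207 230 cols 142 152 78
tree_tall 0.84 [266. 313.] rows 253 280 cols 299 319 400
tree_short 0.74 [282. 265.] rows 267 288 cols 256 274 286
dish 0.65 [184
[... 625 characters left out ...]
 [165. 349.] rows 156 175 cols 326 371 595
rack 0.7 [210. 326.] rows 197 221 cols 300 360 907
rack 0.63 [256. 369.] rows 239 266 cols 343 391 693
dip_rod 0.34 [209. 354.] rows 204 209 cols 347 353 34
needle_tool 0.66 [220. 227.] rows 210 227 cols 220 237 254
needle_tool 0.47 [206. 352.] rows 204 209 cols 347 353 38
tree_tall 0.52 [146. 219.] rows 139 153 cols 211 225 177
tree_short 0.67 [148. 252.] rows 143 154 cols 246 258 122
tree_short 0.39 [147. 216.] rows 139 153 cols 211 225 180
dish 0.78 [235. 192.] rows 225 248 cols 180 203 451
jar 0.74 [248. 298.] rows 239 254 cols 289 304 199
bud_vase 0.25 [209. 315.] rows 207 215 cols 311 320 68
spoon 0.53 [227. 141.] rows 217 259 cols 127 152 243
```

```bash
python3 - <<'E'
import cv2
a=cv2.imread("pics/a0.png")[140:320,60:400];b=cv2.imread("pics/a1.png")[125:285,115:400]
cv2.imwrite("pics/b0.png",cv2.resize(a,(800,424),interpolation=cv2.INTER_CUBIC));cv2.imwrite("pics/b1.png",cv2.resize(b,(800,449),interpolation=cv2.INTER_CUBIC))
E
```

```text
(no output)
```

View pics/b0.png

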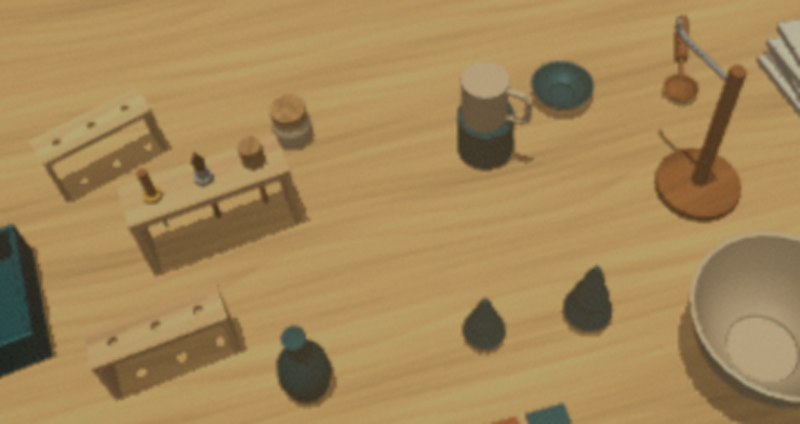

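View pics/b1.png

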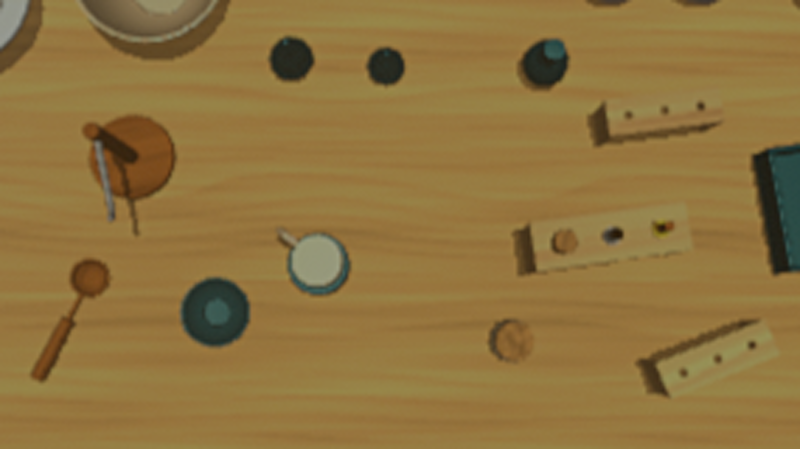

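Both views agree. In the top view the mug foot is at about (228,218) with its handle up and to the left, the stand is at (162,181) with its hook pointing down the picture, and the cork is at (316,210). The middle rack is the largest.

```bash
python3 - <<'E'
from h import *
from scipy.optimize import least_squares
np.set_printoptions(precision=1,suppress=True)
ft,_=grab("top");fs,_=grab("scene")
A=lambda u,v:(115+u/2.807,125+v/2.807)
B=lambda u,v:(60+u/2.353,140+v/2.353)
for n,uv,z in [("mugfoot",(318,262),140),("bottleedge",(319,264),72),("handletip",(283,236),135),("foot",(133,157),16),("post",(93,131),225),("hooktip",(111,217),218),("hookroot",(98,143),200),("cork",(565,240),144),("needle",(614,235),136),("brush",(662,228),136),("rackTL",(530,222),112),("rackBL",(537,272),112),("rackTR",(685,204),112),("rackBR",(692,250),112),("jar",(511,341),60),("dish",(216,312),26),("tt",(291,58),0),("ts",(385,66),0),("spoon",(70,310),10)]:
    print("top",n,atz(ft,A(*uv),z))
for n,uv,z in [("mugfoot",(484,77),140),("handletip",(528,103),106),("foot",(698,180),16),("post",(737,72),225),("hooktip",(681,22),218),("cork",(250,144),144),("needle",(197,158),160),("brush",(144,174),162)]:
    print("scene",n,atz(fs,B(*uv),z))
E
```

```text
top mugfoot [457.7  79.5 140. ]
top bottleedge [458.4  82.   72. ]
top handletip [488.3 121.4 135. ]
top foot [597.6 326.9  16. ]
top post [597.6 326.1 225. ]
top hooktip [502.6 304.7 218. ]
top hookroot [588.  326.4 200. ]
top cork [ 484.8 -210.3  144. ]
top needle [ 491.6 -269.8  136. ]
top brush [ 500.2 -326.9  136. ]
top rackTL [ 508.5 -173.5  112. ]
top rackBL [ 448.4 -181.4  112. ]
top rackTR [ 531.4 -361.4  112. ]
top rackBR [ 475.8 -368.5  112. ]
top jar [ 365.2 -155.5   60. ]
top dish [399.1 213.9  26. ]
top tt [733.3 126.2   0. ]
top ts [723.4   2.    0. ]
top spoon [400.8 402.3  10. ]
scene mugfoot [457.2  82.9 140. ]
scene handletip [485.2 132.5 106. ]
scene foot [599.3 330.6  16. ]
scene post [602.5 327.9 225. ]
scene hooktip [506.8 307.  218. ]
scene cork [ 484.1 -208.1  144. ]
scene needle [ 500.7 -266.7  160. ]
scene brush [ 508.3 -324.7  162. ]
```

```bash
cat >> h.py <<'E'
def plan(pos,jaw_deg,tilt_axis=None,tilt=0):
    """print tool-frame shift (mm) and tool-frame rotvec (deg) from measured pose to a goal: tool down, jaw axis at yaw jaw_deg, then tilted about a world axis"""
    st=telemetry.observe();R=cv2.Rodrigues(np.array(st["tcp_rot"],float))[0]
    a=np.radians(jaw_deg);x=np.array([np.cos(a),np.sin(a),0]);y=np.array([0,0,-1.]);G=np.c_[x,y,np.cross(x,y)]
    if tilt: G=cv2.Rodrigues(np.array(tilt_axis,float)*np.radians(tilt))[0]@G
    d=R.T@(np.array(pos,float)-st["position"]); w=np.degrees(cv2.Rodrigues(R.T@G)[0].ravel())
    print("t",round(st["clock"],2),"pos",np.round(st["position"],1),"jawyaw",round(np.degrees(np.arctan2(R[1,0],R[0,0])),1),"q",np.round(st["joint_pos"],2),"w",round(st["grip_width"],1))
    print("tool shift mm",np.round(d,1),"turn deg",np.round(w,1),"tool axes\n",np.round(R,2))
E
python3 - <<'E'
from h import *
plan([457,81,230],-34)
plan([457,81,230],146)
E
```

```text
t 1.5 pos [143.2 556.9 231.3] jawyaw 75.6 q [ 1.11  0.18  1.61 -0.    1.35 -0.21] w 85.6
tool shift mm [-382.7    1.3 -422.4] turn deg [  0.  109.6   0. ] tool axes
 [[ 0.25  0.   -0.97]
 [ 0.97 -0.    0.25]
 [-0.   -1.   -0.  ]]
t 1.5 pos [143.2 556.9 231.3] jawyaw 75.6 q [ 1.11  0.18  1.61 -0.    1.35 -0.21] w 85.6
tool shift mm [-382.7    1.3 -422.4] turn deg [  0.  -70.4  -0. ] tool axes
 [[ 0.25  0.   -0.97]
 [ 0.97 -0.    0.25]
 [-0.   -1.   -0.  ]]
```

Call:
{"api": "servo_tool", "payload": {
  "increments": [
    [1,-0.0273,0,-0.0302,0,0,0],
    [1,-0.0273,0,-0.0302,0,0,0],
    [1,-0.0273,0,-0.0302,0,0,0],
    [1,-0.0273,0,-0.0302,0,0,0],
    [1,-0.0273,0,-0.0302,0,0,0],
    [1,-0.0273,0,-0.0302,0,0,0],
    [1,-0.0273,0,-0.0302,0,0,0],
    [1,-0.0273,0,-0.0302,0,0,0],
    [1,-0.0273,0,-0.0302,0,0,0],
    [1,-0.0273,0,-0.0302,0,0,0],
    [1,-0.0273,0,-0.0302,0,0,0],
    [1,-0.0273,0,-0.0302,0,0,0],
    [1,-0.0273,0,-0.0302,0,0,0],
    [1,-0.0273,0,-0.0302,0,0,0]
  ]
}}

```text
clock: 2.9
position: [458.3, 79.8, 231.6]
tcp_rot: [-1.318, -1.022, 1.021]
force: [-0.1, 1.5, -1.2]
grip_width: 85.5
```

Call:
{"api": "servo_tool", "payload": {
  "increments": [
    [1,0,0,0,0,8.43,0],
    [1,0,0,0,0,8.43,0],
    [1,0,0,0,0,8.43,0],
    [1,0,0,0,0,8.43,0],
    [1,0,0,0,0,8.43,0],
    [1,0,0,0,0,8.43,0],
    [1,0,0,0,0,8.43,0],
    [1,0,0,0,0,8.43,0],
    [1,0,0,0,0,8.43,0],
    [1,0,0,0,0,8.43,0],
    [1,0,0,0,0,8.43,0],
    [1,0,0,0,0,8.43,0],
    [1,0,0,0,0,8.43,0],
    [1,0,0,0,0,0,0]
  ]
}}

```text
clock: 4.3
position: [457.5, 81.4, 231.4]
tcp_rot: [-1.52, 0.466, -0.466]
force: [0.9, 0.0, 0.5]
grip_width: 85.3
```

```bash
python3 - <<'E'
from h import *
np.set_printoptions(precision=1,suppress=True)
plan([457,81,95],-34)
f,s=grab("wrist");save(f,"w1.png");print(f["fovy"],f["T_tool_cam"])
for th in ["mug","bottle"]:
    for r in viewer.silhouettes("wrist",th)[:2]:
        ys,xs=np.nonzero(r["pixels"]);print(th,r["conf"],r["position"],ys.min(),ys.max(),xs.min(),xs.max())
print(proj(f,[[457,81,140],[457,81,72],[457+62*.56,81+62*.83,106]],s))
E
```

```text
t 4.3 pos [457.5  81.4 231.4] jawyaw -34.1 q [-0.1 -0.1  1.9 -0.   1.3  0.5] w 85.3
tool shift mm [ -0.2 136.4  -0.6] turn deg [-0.  -0.1  0. ] tool axes
 [[ 0.8  0.   0.6]
 [-0.6 -0.   0.8]
 [ 0.  -1.   0. ]]
71.34987485744252 [[   1.    -0.    -0.     0.2]
 [   0.    -0.3    1.  -143.2]
 [  -0.    -1.    -0.3   78.6]
 [   0.     0.     0.     1. ]]
mug 0.93 [180.7, 251.9] 116 217 223 286
mug 0.2 [97.4, 468.1] 77 118 438 511
[[251.9 190.2]
 [251.9 171.6]
 [251.7 118.8]]
```

View pics/w1.png

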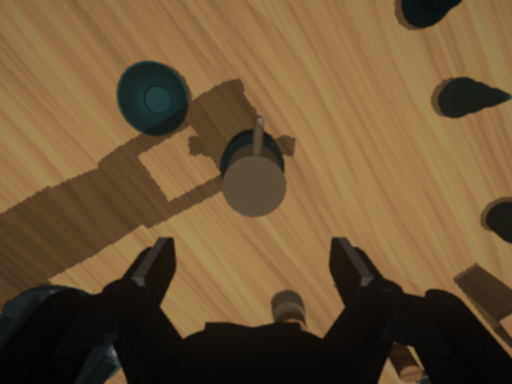

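The wrist picture shows the mug foot at (254,184) and the outer end of the handle at about (261,120), so the handle is turned slightly from what I assumed. I'll work out both.

```bash
python3 - <<'E'
from h import *
np.set_printoptions(precision=1,suppress=True)
f,s=grab("wrist");print(s["position"])
c=atz(f,(254,184),140,s);print("foot",c)
print("foot edges",atz(f,(222,185),140,s),atz(f,(286,185),140,s),atz(f,(254,216),140,s))
for uv,z in [((260,117),135),((262,117),106),((257,156),135)]:
    p=atz(f,uv,z,s);v=p-c;print(p,np.degrees(np.arctan2(v[1],v[0])),np.hypot(v[0],v[1]))
plan([c[0],c[1],95],-39)
E
```

```text
[457.5  81.4 231.3]
foot [462.   84.9 140. ]
foot edges [437.  100.5 140. ] [485.9  67.7 140. ] [444.2  58.3 140. ]
[499.3 131.4 135. ] 51.20754704519918 59.568972893048915
[500.7 128.4 106. ] 48.35620825169604 58.21259591558008
[478.2 104.2 135. ] 49.97928394326595 25.201568428135147
t 4.5 pos [457.5  81.4 231.3] jawyaw -33.9 q [-0.1 -0.1  1.9 -0.   1.3  0.5] w 85.4
tool shift mm [  1.8 136.3   5.5] turn deg [-0.   5.1  0. ] tool axes
 [[ 0.8  0.   0.6]
 [-0.6 -0.   0.8]
 [ 0.  -1.   0. ]]
```

Call:
{"api": "servo_tool", "payload": {
  "increments": [
    [1,0.001,0,0.004,0,6,0],
    [1,0,0.03,0,0,0,0],
    [1,0,0.03,0,0,0,0],
    [1,0,0.03,0,0,0,0],
    [1,0,0.026,0,0,0,0],
    [1,0,0.02,0,0,0,0],
    [1,0,0,0,0,0,0],
    [0.4,0,0,0,0,0,0],
    [0.4,0,0,0,0,0,0],
    [0.4,0,0,0,0,0,0],
    [0.4,0,0,0,0,0,0],
    [0.4,0,0,0,0,0,0],
    [0.4,0,0,0,0,0,0]
  ],
  "grip_force": 40
}}

```text
clock: 5.8
position: [461.8, 84.2, 96.9]
tcp_rot: [-1.5, 0.544, -0.548]
force: [-1.0, 0.1, 7.0]
grip_width: 58.3
```

Call:
{"api": "servo_tool", "payload": {
  "increments": [
    [0.4,0,-0.01,0,0,0,0],
    [0.4,0,-0.01,0,0,0,0],
    [0.4,0,-0.02,0,0,0,0],
    [0.4,0,-0.03,0,0,0,0],
    [0.4,0,-0.03,0,0,0,0],
    [0.4,0,0,0,0,0,0]
  ]
}}

```text
clock: 6.4
position: [463.6, 84.0, 200.5]
tcp_rot: [-1.498, 0.539, -0.553]
force: [0.9, 0.5, -1.2]
grip_width: 58.4
```

```bash
python3 - <<'E'
from h import *
np.set_printoptions(precision=1,suppress=True)
plan([482,258,198],13)
f,s=grab("wrist");save(f,"w2.png")
E
```

```text
t 6.4 pos [463.6  84.  200.5] jawyaw -40.0 q [-0.1 -0.   1.9 -0.   1.3  0.6] w 58.4
tool shift mm [-97.8   2.5 145.1] turn deg [ -0.1 -53.    0.5] tool axes
 [[ 0.8  0.   0.6]
 [-0.6 -0.   0.8]
 [ 0.  -1.   0. ]]
```

View pics/w2.png

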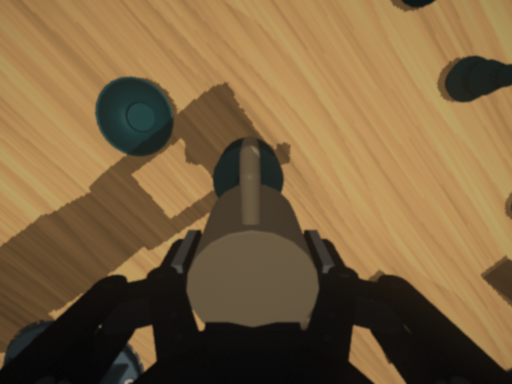

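Call:
{"api": "servo_tool", "payload": {
  "increments": [
    [0.4,0,0,0,0,-7.57,0],
    [0.4,0,0,0,0,-7.57,0],
    [0.4,0,0,0,0,-7.57,0],
    [0.4,0,0,0,0,-7.57,0],
    [0.4,0,0,0,0,-7.57,0],
    [0.4,0,0,0,0,-7.57,0],
    [0.4,0,0,0,0,-7.57,0],
    [0.4,0.01,0,0.03,0,0,0],
    [0.4,0.01,0,0.03,0,0,0],
    [0.4,0.01,0,0.03,0,0,0],
    [0.4,0.01,0,0.03,0,0,0],
    [0.4,0.005,0,0.025,0,0,0],
    [0.4,0.005,0,0.02,0,0,0],
    [0.4,0,0,0,0,0,0]
  ]
}}

```text
clock: 7.85
position: [471.0, 258.0, 194.0]
tcp_rot: [-1.563, -0.178, 0.182]
force: [-0.0, -0.4, -1.9]
grip_width: 58.4
```

```bash
python3 - <<'E'
from h import *
np.set_printoptions(precision=1,suppress=True)
plan([560,276,198],13)
f,s=grab("wrist");save(f,"w3.png")
g,_=grab("scene");c=g["pixels"][130:250,230:390]
h,_=grab("top");c2=h["pixels"][155:245,130:250]
cv2.imwrite("pics/w3.png",np.hstack([cv2.resize(f["pixels"],(480,360)),np.vstack([cv2.resize(c,(320,240)),cv2.resize(c2,(320,240))])[:360]][:1]+[cv2.resize(c,(320,360),interpolation=cv2.INTER_CUBIC)])[:,:,::-1])
for r in viewer.silhouettes("wrist","hook_stand")[:2]:
        ys,xs=np.nonzero(r["pixels"]);print(r["conf"],r["position"],ys.min(),ys.max(),xs.min(),xs.max())
print(proj(f,[[505,306,218],[518,308,200],[600,328,225]],s))
E
```

```text
t 7.85 pos [471. 258. 194.] jawyaw 13.1 q [0.3 0.1 1.7 0.  1.3 0.1] w 58.4
tool shift mm [90.7 -4.2 -2.7] turn deg [-0.   0.1 -0.1] tool axes
 [[ 1.  -0.  -0.2]
 [ 0.2  0.   1. ]
 [-0.  -1.   0. ]]
0.83 [148.9, 391.8] 85 192 324 511
[[346.6 188.9]
 [359.7 180.1]
 [571.8 194.2]]
```

View pics/w3.png

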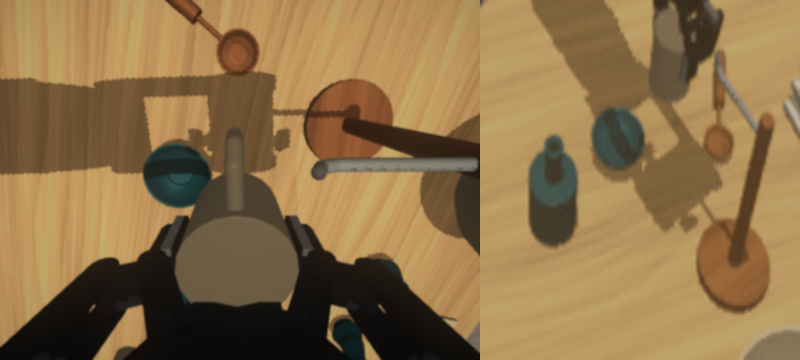

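The wrist view shows the hook tip at full-frame (340,182) and its bar running almost level along row 176. The handle is square to the bar, and the bottle stands uncovered.

```bash
python3 - <<'E'
from h import *
np.set_printoptions(precision=1,suppress=True)
f,s=grab("wrist");R=cv2.Rodrigues(np.array(s["tcp_rot"],float))[0]
cv2.imwrite("pics/w4.png",f["pixels"][::1,:,::-1])
g=cv2.cvtColor(f["pixels"],cv2.COLOR_RGB2HSV)
for u in range(340,512,20):
    col=f["pixels"][150:215,u].astype(int); gr=(abs(col[:,0]-col[:,2])<30)&(col.sum(1)>200)
    v=np.nonzero(gr)[0]+150
    if len(v): p=atz(f,(u,v.mean()),200,s); print(u,v.min(),v.max(),p,"tool",R.T@(p-s["position"]))
p=atz(f,(340,182),218,s);print("tip",p,R.T@(p-s["position"]))
f2,_=grab("top")
print("tip top-cam, scene: (502.6,304.7) (506.8,307)")
E
```

```text
340 171 184 [508.5 304.  200. ] tool [46.6 -5.5 39.3]
360 163 176 [517.4 310.6 200. ] tool [56.8 -5.5 43.7]
380 163 176 [527.7 313.  200. ] tool [67.4 -5.5 43.7]
400 163 175 [537.9 315.6 200. ] tool [77.9 -5.5 44. ]
420 163 175 [548.2 318.  200. ] tool [88.5 -5.5 44. ]
440 163 175 [558.5 320.3 200. ] tool [99.1 -5.6 44. ]
460 162 176 [568.9 322.7 200. ] tool [109.7  -5.6  44. ]
480 162 176 [579.2 325.  200. ] tool [120.2  -5.6  43.9]
500 162 175 [589.3 327.6 200. ] tool [130.7  -5.6  44.2]
tip [502.1 305.6 218. ] [ 40.7 -23.5  42.3]
tip top-cam, scene: (502.6,304.7) (506.8,307)
```

Call:
{"api": "servo_tool", "payload": {
  "increments": [
    [0.4,0,-0.004,0.002,0,0,0],
    [0.4,0.011,0,0,0,0,0],
    [0.4,0.011,0,0,0,0,0],
    [0.4,0.011,0,0,0,0,0],
    [0.4,0.011,0,0,0,0,0],
    [0.4,0,0,0,0,0,0]
  ]
}}

```text
clock: 8.75
position: [516.3, 268.1, 199.1]
tcp_rot: [-1.564, -0.178, 0.177]
force: [-0.1, 0.3, -1.5]
grip_width: 58.3
```

```bash
python3 - <<'E'
from h import *
np.set_printoptions(precision=1,suppress=True)
plan([560,276,198],13);print(telemetry.observe()["force"])
f,s=grab("wrist")
g,_=grab("scene");c=g["pixels"][130:210,300:390]
w=f["pixels"][60:300,160:430]
cv2.imwrite("pics/w5.png",np.hstack([cv2.resize(w,(405,360)),cv2.resize(c,(395,360),interpolation=cv2.INTER_CUBIC)])[:,:,::-1])
E
```

```text
t 8.75 pos [516.3 268.1 199.1] jawyaw 12.9 q [ 0.3  0.2  1.6 -0.   1.3  0.1] w 58.3
tool shift mm [44.4  1.1 -2.1] turn deg [ 0.  -0.1  0. ] tool axes
 [[ 1.   0.  -0.2]
 [ 0.2  0.   1. ]
 [ 0.  -1.  -0. ]]
[-0.1  0.3 -1.5]
```

View pics/w5.png

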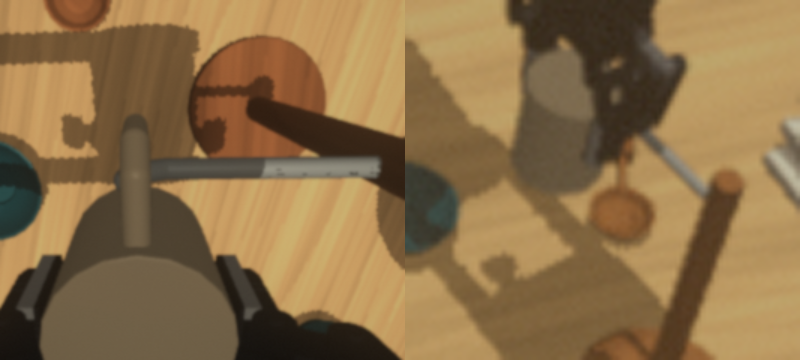

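Call:
{"api": "servo_tool", "payload": {
  "increments": [
    [0.4,0.011,0,0,0,0,0],
    [0.4,0.011,0,0,0,0,0],
    [0.4,0.011,0,0,0,0,0],
    [0.4,0.011,0,0,0,0,0],
    [0.4,0,0,0,0,0,0],
    [0.4,0,0.0057,0.0006,7.5,0,0],
    [0.4,0,0.0057,0.0006,7.5,0,0],
    [0.4,0,0,0,0,0,0]
  ]
}}

```text
clock: 9.65
position: [557.0, 277.2, 186.3]
tcp_rot: [-1.302, -0.143, 0.192]
force: [-0.4, -0.3, -1.9]
grip_width: 58.2
```

```bash
python3 - <<'E'
from h import *
np.set_printoptions(precision=2,suppress=True)
s=telemetry.observe();R=cv2.Rodrigues(s["tcp_rot"])[0];print(s["position"],s["force"],s["joint_pos"],R)
print("bar in tool", R.T@(np.array([548.2,318,200])-s["position"]),R.T@(np.array([579.2,325,200])-s["position"]))
E
```

```text
[557.01 277.22 186.26] [-0.38 -0.29 -1.85] [ 0.13  0.31  1.57  0.27  1.3  -0.17] [[ 0.98 -0.06 -0.21]
 [ 0.22  0.25  0.94]
 [-0.   -0.97  0.26]]
bar in tool [ 0.36 -2.41 43.86] [32.14 -2.51 43.87]
```

Call:
{"api": "servo_tool", "payload": {
  "increments": [
    [0.4,0,0.0057,0.0006,7.5,0,0],
    [0.4,0,0.0057,0.0006,7.5,0,0],
    [0.4,0,0.0057,0.0006,7.5,0,0],
    [0.4,0,0.0057,0.0006,7.5,0,0],
    [0.4,0,0.0057,0.0006,7.5,0,0],
    [0.4,0,0,0,0,0,0]
  ]
}}

```text
clock: 10.25
position: [551.8, 294.6, 161.4]
tcp_rot: [-0.652, -0.065, 0.22]
force: [-0.2, -0.2, -1.5]
grip_width: 58.4
```

```bash
python3 - <<'E'
from h import *
np.set_printoptions(precision=2,suppress=True)
s=telemetry.observe();R=cv2.Rodrigues(s["tcp_rot"])[0];print(s["position"],s["force"],s["joint_pos"],R)
print("bar in tool", R.T@(np.array([548.2,318,200])-s["position"]),R.T@(np.array([579.2,325,200])-s["position"]),"down",R.T@[0,0,-1])
f,s=grab("wrist")
g,_=grab("scene");c=g["pixels"][130:240,280:390]
cv2.imwrite("pics/w6.png",np.hstack([cv2.resize(f["pixels"],(440,330)),cv2.resize(c,(330,330),interpolation=cv2.INTER_CUBIC)])[:,:,::-1])
E
```

```text
[551.77 294.6  161.45] [-0.17 -0.17 -1.52] [-0.11  0.49  1.63  0.85  1.48 -0.63] [[ 0.97 -0.18 -0.13]
 [ 0.22  0.77  0.59]
 [-0.01 -0.61  0.79]]
bar in tool [ 1.41 -4.73 44.97] [33.19 -4.98 45.12] down [ 0.01  0.61 -0.79]
```

View pics/w6.png

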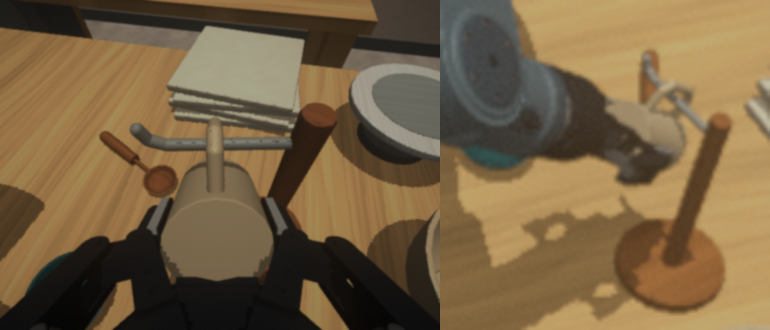

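Call:
{"api": "servo_tool", "payload": {
  "increments": [
    [0.4,0,0.0018,-0.0024,0,0,0],
    [0.4,0,0.0012,-0.0016,0,0,0],
    [0.4,0,0.0006,-0.0008,0,0,0],
    [0.4,0,0,0,0,0,0]
  ]
}}

```text
clock: 10.75
position: [553.3, 296.3, 159.7]
tcp_rot: [-0.653, -0.075, 0.219]
force: [-0.3, 0.6, -1.9]
grip_width: 58.5
```

```bash
python3 - <<'E'
from h import *
np.set_printoptions(precision=2,suppress=True)
s=telemetry.observe();R=cv2.Rodrigues(s["tcp_rot"])[0];print(s["position"],s["force"],s["joint_pos"],R)
print("bar in tool", R.T@(np.array([548.2,318,200])-s["position"]))
E
```

```text
[553.3  296.27 159.66] [-0.3   0.62 -1.86] [-0.11  0.5   1.63  0.85  1.47 -0.64] [[ 0.97 -0.18 -0.14]
 [ 0.23  0.77  0.59]
 [ 0.   -0.61  0.79]]
bar in tool [-0.04 -6.9  45.58]
```

Call:
{"api": "servo_tool", "payload": {
  "increments": [
    [0.4,0,0,0,0,0,0],
    [0.4,0,0.0012,-0.0016,0,0,0],
    [0.4,0,0,0,0,0,0],
    [0.4,0,0,0,0,0,0]
  ]
}}

```text
clock: 11.15
position: [553.4, 295.9, 157.4]
tcp_rot: [-0.651, -0.074, 0.218]
force: [0.4, 1.5, -0.1]
grip_width: 58.2
```

Call:
{"api": "servo_tool", "payload": {
  "increments": [
    [0.4,0,0.0006,-0.0008,0,0,0],
    [1,0,0,0,0,0,0],
    [1,0,0,0,0,0,0],
    [1,0,0,0,0,0,0],
    [1,0,0,0,0,0,0],
    [1,0,0,0,0,0,0]
  ]
}}

```text
clock: 11.75
position: [553.4, 295.7, 156.2]
tcp_rot: [-0.652, -0.074, 0.218]
force: [-0.7, -0.1, -0.3]
grip_width: 85.6
```

```bash
python3 - <<'E'
from h import *
np.set_printoptions(precision=2,suppress=True)
s=telemetry.observe();print(s["force"],s["grip_width"])
f,s=grab("wrist")
g,_=grab("scene");c=g["pixels"][130:240,280:390]
cv2.imwrite("pics/w7.png",np.hstack([cv2.resize(f["pixels"],(440,330)),cv2.resize(c,(330,330),interpolation=cv2.INTER_CUBIC)])[:,:,::-1])
E
```

```text
[-0.69 -0.14 -0.33] 85.59495614329755
```

View pics/w7.png

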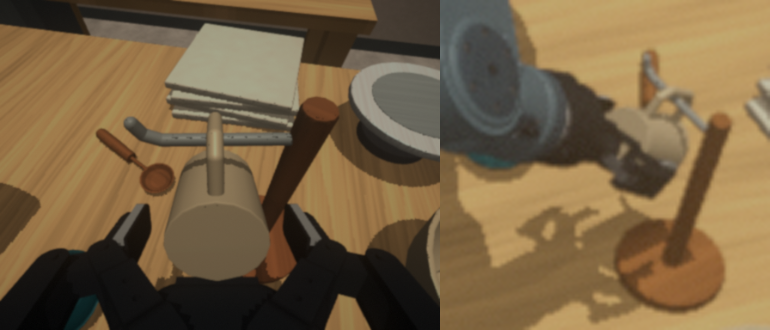

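The mug hangs freely on the hook, and the open fingers are clear on both sides. I'm retreating along the tool axis.

Call:
{"api": "servo_tool", "payload": {
  "increments": [
    [1,0,-0.015,0,0,0,0],
    [1,0,-0.025,0,0,0,0],
    [1,0,-0.035,0,0,0,0],
    [1,0,-0.035,0,0,0,0],
    [1,0,-0.03,0,0,0,0],
    [1,0,0,0,-7.5,0,0],
    [1,0,0,0,-7.5,0,0],
    [1,0,0,0,-7.5,0,0],
    [1,0,0,0,-7.5,0,0],
    [1,0,0,0,-7.5,0,0],
    [1,0,0,0,-7.5,0,0],
    [1,0,0,0,-7.5,0,0],
    [1,0,0,0,0,0,0]
  ]
}}

```text
clock: 13.15
position: [577.9, 189.9, 243.2]
tcp_rot: [-1.565, -0.183, 0.179]
force: [-0.2, 0.3, -0.5]
grip_width: 85.4
```

```bash
python3 - <<'E'
from h import *
np.set_printoptions(precision=1,suppress=True)
plan([461,-20,260],0)
for n in ["top","scene"]:
    f,s=grab(n);save(f,"s_"+n+".png")
    for th in ["bottle","mug","dip_rod"]:
        for r in viewer.silhouettes(n,th)[:2]:
            ys,xs=np.nonzero(r["pixels"])
            if len(ys):print(n,th,round(r["conf"],2),r["position"],ys.min(),ys.max(),xs.min(),xs.max())
E
```

```text
t 13.15 pos [577.9 189.9 243.2] jawyaw 13.2 q [ 0.1  0.2  1.5 -0.   1.4 -0.1] w 85.4
tool shift mm [-161.7  -16.8 -177.7] turn deg [ 0.1 13.2  0.1] tool axes
 [[ 1.   0.  -0.2]
 [ 0.2 -0.   1. ]
 [ 0.  -1.  -0. ]]
top bottle 0.7 [246.2, 298.1] 239 253 290 304
top bottle 0.59 [217.8, 228.1] 209 229 217 238
top mug 0.58 [193.5, 133.7] 184 203 130 140
top dip_rod 0.54 [209.1, 314.2] 208 215 312 320
top dip_rod 0.5 [194.4, 134.0] 185 202 130 140
scene bottle 0.67 [195.3, 266.6] 175 212 254 277
scene mug 0.96 [176.4, 354.6] 159 188 334 364
scene dip_rod 0.64 [201.9, 164.5] 198 223 161 172
```

Call:
{"api": "servo_tool", "payload": {
  "increments": [
    [1,-0.028,0.0016,-0.0155,0,0,0],
    [1,-0.028,0.0016,-0.0155,0,0,0],
    [1,-0.028,0.0016,-0.0155,0,0,0],
    [1,-0.028,0.0016,-0.0155,0,0,0],
    [1,-0.026,0.0016,-0.0155,0,0,0],
    [1,0,0,0,0,5.7,0],
    [1,0,0,0,0,0,0],
    [1,0,0,0,0,0,0]
  ]
}}

```text
clock: 14.35
position: [461.7, 80.8, 233.7]
tcp_rot: [-1.568, -0.101, 0.1]
force: [0.4, 0.6, 0.3]
grip_width: 85.1
```

```bash
python3 - <<'E'
from h import *
np.set_printoptions(precision=2,suppress=True)
plan([484.5,-209,261],7.5)
f,s=grab("wrist");print(s["position"],proj(f,[[461,83,118],[461,83,72]],s))
cx,cy=proj(f,[[461,83,110]],s)[0].astype(int)
print(cx,cy);a=f["pixels"][cy-60:cy+60,cx-60:cx+60];save(f,"w8.png")
cv2.imwrite("pics/w8c.png",cv2.resize(a,(600,600),interpolation=cv2.INTER_CUBIC)[:,:,::-1])
E
```

```text
t 14.35 pos [461.7  80.8 233.7] jawyaw 7.4 q [-0.08 -0.07  1.86  0.    1.35 -0.21] w 85.1
tool shift mm [ -14.4  -27.4 -290.3] turn deg [-0.  -0.1  0. ] tool axes
 [[ 0.99  0.   -0.13]
 [ 0.13  0.    0.99]
 [ 0.   -1.    0.  ]]
[461.65  80.76 233.72] [[252.1  179.85]
 [252.09 168.76]]
252 177
```

View pics/w8c.png

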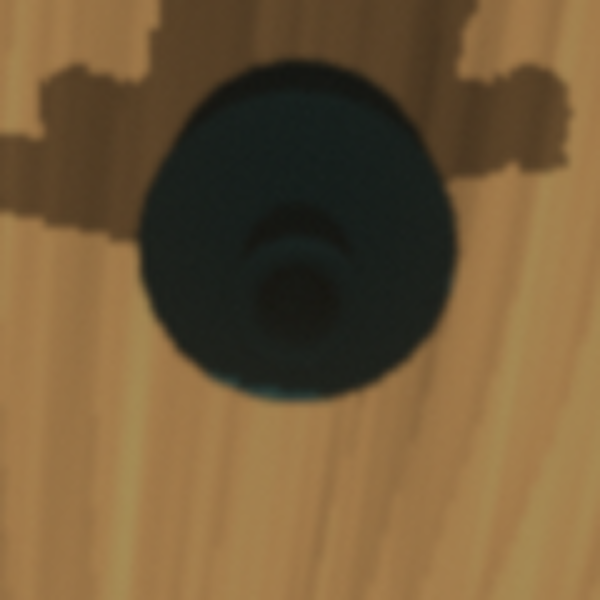

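The bottle mouth, seen as a dark disc, is at crop (297,298), which is full-frame (251.4,176.6). I'll refine it numerically.

```bash
python3 - <<'E'
from h import *
np.set_printoptions(precision=1,suppress=True)
f,s=grab("wrist");g=cv2.cvtColor(f["pixels"],cv2.COLOR_RGB2GRAY)
G=cv2.resize(g[117:237,192:312],None,fx=8,fy=8,interpolation=cv2.INTER_CUBIC)
G=cv2.createCLAHE(4,(4,4)).apply(G)
for r0,r1,nm in [(60,82,"funnel"),(115,142,"lip")]:
    c=cv2.HoughCircles(G,cv2.HOUGH_GRADIENT,1.5,30,param1=60,param2=10,minRadius=r0,maxRadius=r1)
    if c is not None:
        for q in c[0]:
            u,v=192+(q[0]-3.5)/8,117+(q[1]-3.5)/8
            if abs(u-251.4)<5 and abs(v-176.6)<8: print(nm,u,v,q[2]/8,atz(f,(u,v),118,s))
print("eye",atz(f,(251.4,176.6),118,s),s["position"])
E=(g<30).astype(np.uint8)
sh=cv2.adaptiveThreshold(G,255,cv2.ADAPTIVE_THRESH_MEAN_C,cv2.THRESH_BINARY,201,-2)
cv2.imwrite("pics/w9.png",cv2.resize(np.hstack([G,sh]),(800,400)))
E
```

```text
lip 248.28125 181.53125 16.56875 [457.4  81.  118. ]
lip 252.59375 182.84375 16.1375 [461.9  80.2 118. ]
eye [459.9  86.5 118. ] [461.7  81.  233.6]
```

View pics/w9.png

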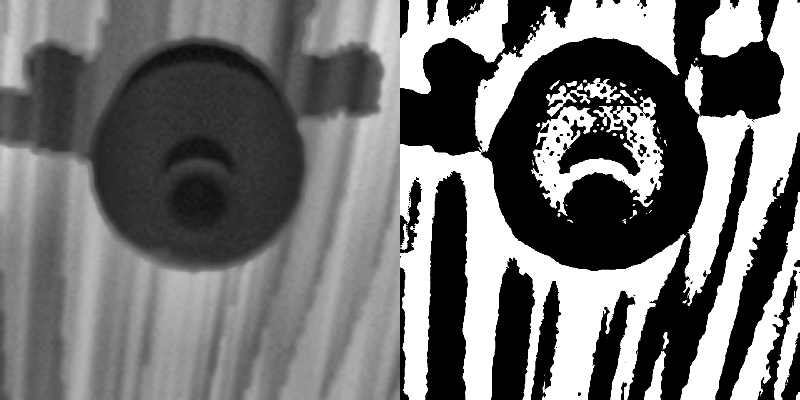

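The dark ring structure is ambiguous from this oblique view. I'll place the camera vertically above the mouth so that all the circles are concentric.

Call:
{"api": "servo_tool", "payload": {
  "increments": [
    [1,0,0,-0.03,0,0,0],
    [1,0,0,-0.03,0,0,0],
    [1,-0.001,0,-0.013,0,0,0],
    [1,0,0,0,0,0,0],
    [1,0,0,0,0,0,0]
  ]
}}

```text
clock: 14.95
position: [469.5, 9.1, 233.3]
tcp_rot: [-1.568, -0.099, 0.1]
force: [0.5, 0.5, -0.3]
grip_width: 85.0
```

```bash
python3 - <<'E'
from h import *
np.set_printoptions(precision=1,suppress=True)
f,s=grab("wrist");R,t=RT(f,s);print("cam",-R.T@t,s["position"])
g=cv2.cvtColor(f["pixels"],cv2.COLOR_RGB2GRAY)
u0,v0=proj(f,[[460.5,85.5,118]],s)[0].astype(int);print(u0,v0)
G=cv2.resize(g[v0-45:v0+45,u0-45:u0+45],None,fx=8,fy=8,interpolation=cv2.INTER_CUBIC)
C=cv2.createCLAHE(4,(3,3)).apply(G)
cv2.imwrite("pics/w10.png",C)
for r0,r1,nm,z in [(40,60,"bore",80),(60,82,"funnel",118),(110,145,"lip",118),(240,280,"shoulder",72)]:
    c=cv2.HoughCircles(C,cv2.HOUGH_GRADIENT,1.5,30,param1=60,param2=10,minRadius=r0,maxRadius=r1)
    if c is not None:
        for q in c[0][:3]:
            u,v=u0-45+(q[0]-3.5)/8,v0-45+(q[1]-3.5)/8
            print(nm,u,v,q[2]/8,atz(f,(u,v),z,s))
E
```

```text
cam [459.3  86.9 376.6] [469.5   9.1 233.3]
253 102
bore 275.71875 66.03125 7.38125 [478.8 123.   80. ]
bore 288.65625 80.09375 7.38125 [494.  111.6  80. ]
bore 215.90625 123.96875 7.175 [423.3  58.1  80. ]
funnel 213.28125 122.84375 9.9375 [425.4  62.5 118. ]
funnel 291.09375 78.78125 10.14375 [491.6 109.8 118. ]
funnel 219.65625 69.40625 9.31875 [427.2 109.4 118. ]
lip 258.46875 82.90625 18.00625 [463.  102.7 118. ]
lip 251.15625 80.28125 16.5625 [456.1 104.  118. ]
lip 235.40625 106.53125 18.00625 [444.5  79.7 118. ]
shoulder 252.28125 98.46875 34.6875 [459.1  89.1  72. ]
shoulder 250.78125 94.71875 30.975 [457.   92.7  72. ]
shoulder 252.09375 103.53125 34.6875 [459.5  83.8  72. ]
```

View pics/w10.png

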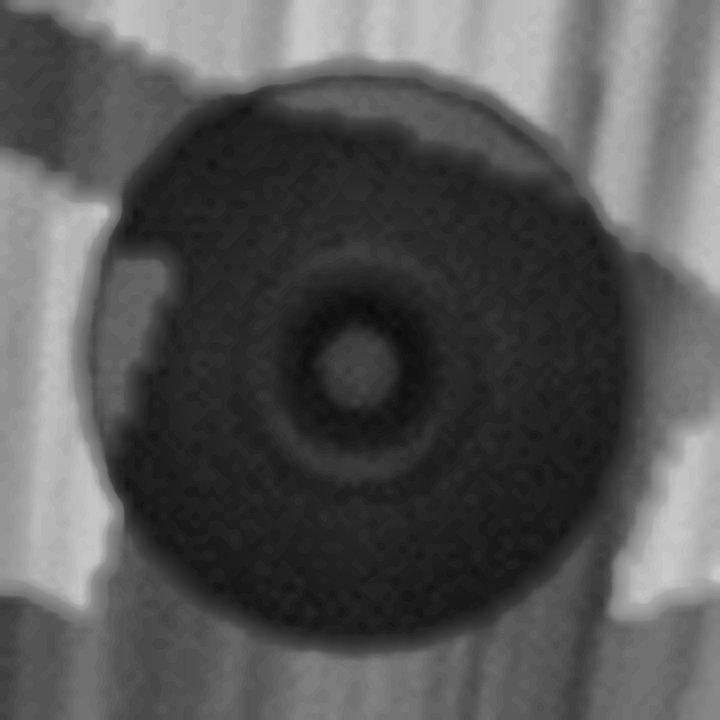

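The concentric view gives the mouth at full-frame (252.3,101.9), with the bore, lip and shoulder agreeing. Now the cork, in the same view geometry.

Call:
{"api": "servo_tool", "payload": {
  "increments": [
    [1,-0.0016,-0.006,-0.037,0,0,0],
    [1,-0.0016,-0.006,-0.037,0,0,0],
    [1,-0.0016,-0.006,-0.037,0,0,0],
    [1,-0.0016,-0.006,-0.037,0,0,0],
    [1,-0.0017,-0.002,-0.037,0,0,0],
    [1,-0.0017,0,-0.037,0,0,0],
    [1,-0.0017,0,-0.037,0,0,0],
    [1,-0.0017,0,-0.037,0,0,0],
    [1,0,0,0,0,0,0],
    [1,0,0,0,0,0,0]
  ]
}}

```text
clock: 16.0
position: [494.1, -286.0, 258.9]
tcp_rot: [-1.567, -0.099, 0.1]
force: [1.1, -0.1, -0.5]
grip_width: 85.6
```

```bash
python3 - <<'E'
from h import *
np.set_printoptions(precision=1,suppress=True)
f,s=grab("wrist");R,t=RT(f,s);print("cam",-R.T@t,s["position"],s["tcp_rot"])
g=cv2.cvtColor(f["pixels"],cv2.COLOR_RGB2GRAY);save(f,"w11.png")
u0,v0=proj(f,[[484.5,-209,144]],s)[0].astype(int);print("pred",u0,v0)
G=cv2.resize(g[v0-45:v0+45,u0-45:u0+45],None,fx=8,fy=8,interpolation=cv2.INTER_CUBIC)
c=cv2.HoughCircles(G,cv2.HOUGH_GRADIENT,1.5,30,param1=60,param2=10,minRadius=95,maxRadius=135)
for q in c[0][:3]:
    u,v=u0-45+(q[0]-3.5)/8,v0-45+(q[1]-3.5)/8; print(u,v,q[2]/8,atz(f,(u,v),144,s))
for r in viewer.silhouettes("wrist","dip_rod")[:2]:
    ys,xs=np.nonzero(r["pixels"]);m=((xs.min()+xs.max())/2,(ys.min()+ys.max())/2);print(r["conf"],m,xs.min(),xs.max(),ys.min(),ys.max(),atz(f,m,144,s))
for z in ("mouth",): print("mouth at that pixel", 252.3,101.9)
for th in ["needle_tool","brush"]:
    for r in viewer.silhouettes("wrist",th)[:1]: print(th,r["conf"],r["position"],atz(f,r["position"][::-1],136,s))
D=f["pixels"].copy()
for q in c[0][:1]:
    cv2.circle(D,(int(u0-45+q[0]/8),int(v0-45+q[1]/8)),int(q[2]/8),(255,0,0),1)
cv2.imwrite("pics/w11.png",D[:,:,::-1])
E
```

```text
cam [ 484.  -208.3  402.3] [ 494.1 -286.   258.9] [-1.6 -0.1  0.1]
pred 252 101Traceback (most recent call last):
  File "<stdin>", line 8, in <module>
TypeError: 'NoneType' object is not subscriptable
```

```bash
python3 - <<'E'
from h import *
np.set_printoptions(precision=1,suppress=True)
f,s=grab("wrist");g=cv2.cvtColor(f["pixels"],cv2.COLOR_RGB2GRAY)
for th,z in [("dip_rod",144),("needle_tool",136),("brush",136)]:
    for r in viewer.silhouettes("wrist",th)[:2]:
        ys,xs=np.nonzero(r["pixels"]);m=((xs.min()+xs.max())/2,(ys.min()+ys.max())/2);print(th,round(r["conf"],2),m,xs.min(),xs.max(),ys.min(),ys.max(),len(xs),atz(f,m,z,s))
G=cv2.resize(g[40:160,192:312],None,fx=5,fy=5,interpolation=cv2.INTER_CUBIC)
C=cv2.createCLAHE(3,(3,3)).apply(G)
for p2 in (25,15,8):
    c=cv2.HoughCircles(C,cv2.HOUGH_GRADIENT,1.5,20,param1=40,param2=p2,minRadius=60,maxRadius=85)
    if c is not None: print(p2,[(round(192+q[0]/5,1),round(40+q[1]/5,1),round(q[2]/5,1)) for q in c[0][:4]])
cv2.imwrite("pics/w12.png",cv2.resize(f["pixels"][20:280,120:400],(800,743))[:600,:,::-1])
E
```

```text
dip_rod 0.62 (np.float64(252.5), np.float64(104.0)) 238 267 89 119 716 [ 484.5 -210.4  144. ]
needle_tool 0.94 (np.float64(254.5), np.float64(218.5)) 246 263 203 234 424 [ 501.8 -328.3  136. ]
brush 0.75 (np.float64(254.0), np.float64(164.0)) 245 263 152 176 370 [ 493.4 -268.2  136. ]
25 [(np.float32(252.8), np.float32(104.0), np.float32(15.8)), (np.float32(237.8), np.float32(82.2), np.float32(15.8)), (np.float32(295.6), np.float32(79.2), np.float32(15.5)), (np.float32(223.4), np.float32(94.8), np.float32(16.2))]
15 [(np.float32(252.8), np.float32(104.0), np.float32(15.8)), (np.float32(224.0), np.float32(93.8), np.float32(16.8)), (np.float32(268.6), np.float32(53.4), np.float32(13.1)), (np.float32(237.8), np.float32(81.0), np.float32(16.8))]
8 [(np.float32(252.8), np.float32(104.0), np.float32(15.8)), (np.float32(224.0), np.float32(93.8), np.float32(16.8)), (np.float32(268.6), np.float32(53.4), np.float32(13.1)), (np.float32(215.0), np.float32(100.8), np.float32(15.8))]
```

View pics/w12.png

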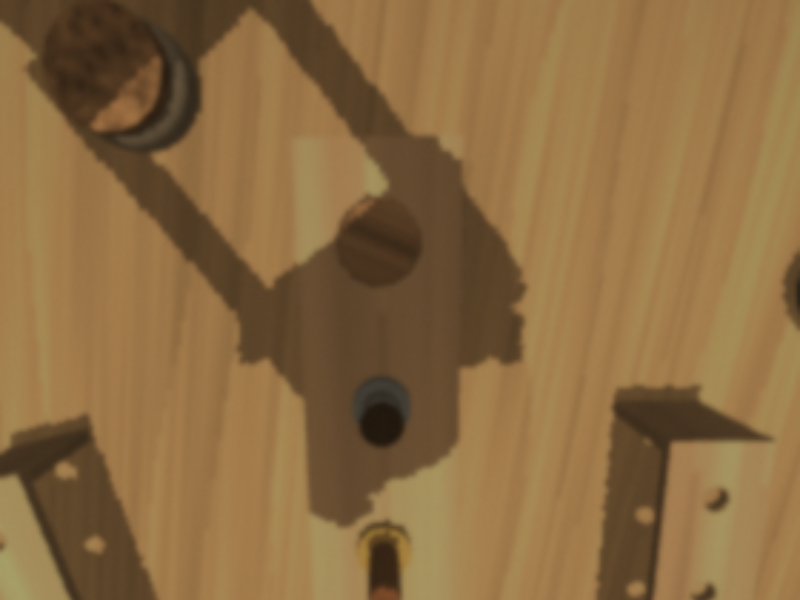

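The cork is at full-frame (252.7,104) and the rack is square to the jaws. Going in.

Call:
{"api": "servo_tool", "payload": {
  "increments": [
    [1,0,0,0.038,0,0,0],
    [1,0,0,0.038,0,0,0],
    [1,0,0.03,0,0,0,0],
    [1,0,0.03,0,0,0,0],
    [1,0,0.03,0,0,0,0],
    [1,0,0.03,0,0,0,0],
    [1,0,0.018,0,0,0,0],
    [1,0,0,0,0,0,0],
    [1,0,0,0,0,0,0]
  ]
}}

```text
clock: 17.15
position: [484.5, -211.0, 122.0]
tcp_rot: [-1.569, -0.1, 0.1]
force: [-0.0, 0.2, 0.4]
grip_width: 85.6
```

Call:
{"api": "servo_tool", "payload": {
  "increments": [
    [1,0,0.003,0,0,0,0],
    [0.2,0,0,0,0,0,0],
    [0.2,0,0,0,0,0,0],
    [0.2,0,0,0,0,0,0],
    [0.2,0,0,0,0,0,0],
    [0.2,0,0,0,0,0,0],
    [0.2,0,0,0,0,0,0],
    [0.2,0,0,0,0,0,0],
    [0.2,0,0,0,0,0,0]
  ],
  "grip_force": 30
}}

```text
clock: 18.05
position: [484.5, -211.6, 118.9]
tcp_rot: [-1.569, -0.1, 0.099]
force: [-1.6, 0.9, 5.3]
grip_width: 27.4
```

Call:
{"api": "servo_tool", "payload": {
  "increments": [
    [0.2,0,-0.01,0,0,0,0],
    [0.2,0,-0.03,0,0,0,0],
    [0.2,0,-0.035,0,0,0,0],
    [0.2,0,-0.035,0,0,0,0],
    [0.2,0,0,0,0,0,0],
    [0.2,0.0012,0,0.03,0,0,0],
    [0.2,0.0012,0,0.03,0,0,0],
    [0.2,0.0012,0,0.03,0,0,0],
    [0.2,0.0012,0,0.03,0,0,0],
    [0.2,0.0012,0,0.03,0,0,0],
    [0.2,0.0013,0,0.03,0,0,0],
    [0.2,0.0013,0,0.03,0,0,0],
    [0.2,0.0013,0,0.03,0,0,0],
    [0.2,0.0013,0,0.03,0,0,0],
    [0.2,0.0013,0,0.028,0,0,0],
    [0.2,0,0,0,0,0,0],
    [0.2,0,0,0,0,0,0],
    [0.2,0,0,0,0,0,0]
  ]
}}

```text
clock: 19.85
position: [458.9, 85.2, 228.2]
tcp_rot: [-1.569, -0.099, 0.1]
force: [0.0, -0.8, 0.2]
grip_width: 27.2
```

```bash
python3 - <<'E'
from h import *
np.set_printoptions(precision=2,suppress=True)
plan([459.3,85.5,228],7.3);print(telemetry.observe()["force"])
f,s=grab("wrist");R=cv2.Rodrigues(s["tcp_rot"])[0];save(f,"w13.png")
# rod pixels: wooden, between cork & bottle; expected rod if vertical and offset dz in tool z
for dz in (0,2): print("exp tip",proj(f,[s["position"]+R@np.array([0,92-0,dz]),s["position"]+R@np.array([0,7,dz])],s))
for th in ["dip_rod","bottle"]:
    for r in viewer.silhouettes("wrist",th)[:1]:
        m=r["pixels"];ys,xs=np.nonzero(m);print(th,round(r["conf"],2),xs.min(),xs.max(),ys.min(),ys.max())
        if th=="dip_rod":
            for y in range(ys.min(),ys.max(),6):
                q=np.nonzero(m[y])[0]; 
                if len(q):print(y,q.min(),q.max())
print("mouth",proj(f,[[459.3,86.7,118]],s))
E
```

```text
t 19.85 pos [458.9  85.2 228.2] jawyaw 7.2 q [-0.07 -0.06  1.87 -0.    1.33 -0.2 ] w 27.2
tool shift mm [0.5 0.2 0.2] turn deg [ 0.  -0.1 -0. ] tool axes
 [[ 0.99 -0.   -0.13]
 [ 0.13 -0.    0.99]
 [-0.   -1.   -0.  ]]
[ 0.04 -0.84  0.23]
exp tip [[252.56 189.45]
 [252.73 232.56]]
exp tip [[252.56 187.39]
 [252.73 229.68]]
dip_rod 0.64 227 278 188 283
188 251 254
194 249 257
200 248 257
206 248 258
212 248 258
218 238 266
224 233 272
230 231 274
236 230 275
242 229 276
248 228 277
254 227 278
260 227 278
266 228 278
272 230 275
278 236 270
bottle 0.73 179 255 3 87
mouth [[253.24 182.23]]
```

Call:
{"api": "servo_tool", "payload": {
  "increments": [
    [0.2,0.0005,0,0.0006,0,0,0],
    [0.2,0,0.01,0,0,0,0],
    [0.2,0,0.008,0,0,0,0],
    [0.2,0,0.006,0,0,0,0],
    [0.2,0,0.006,0,0,0,0],
    [0.2,0,0,0,0,0,0]
  ]
}}

```text
clock: 20.6
position: [458.9, 86.4, 197.2]
tcp_rot: [-1.569, -0.098, 0.101]
force: [0.3, -1.0, -0.7]
grip_width: 27.2
```

Call:
{"api": "servo_tool", "payload": {
  "increments": [
    [0.2,0,0.006,0,0,0,0],
    [0.2,0,0.006,0,0,0,0],
    [0.2,0,0.006,0,0,0,0],
    [0.2,0,0,0,0,0,0]
  ]
}}

```text
clock: 21.0
position: [459.0, 86.4, 179.5]
tcp_rot: [-1.569, -0.099, 0.1]
force: [0.4, -1.0, -0.8]
grip_width: 26.5
```

Call:
{"api": "servo_tool", "payload": {
  "increments": [
    [0.2,0,0.008,0,0,0,0],
    [0.2,0,0.008,0,0,0,0],
    [0.2,0,0.008,0,0,0,0],
    [0.2,0,0.008,0,0,0,0],
    [0.2,0,0.008,0,0,0,0],
    [0.2,0,0.006,0,0,0,0],
    [0.2,0,0,0,0,0,0],
    [0.2,0,0,0,0,0,0]
  ]
}}

```text
clock: 21.8
position: [459.1, 86.5, 134.1]
tcp_rot: [-1.568, -0.099, 0.1]
force: [-0.4, -2.6, -0.8]
grip_width: 27.2
```

Side force is only 2–3 N. Continuing down to contact.

Call:
{"api": "servo_tool", "payload": {
  "increments": [
    [0.2,0,0.004,0,0,0,0],
    [0.2,0,0.003,0,0,0,0],
    [0.2,0,0.002,0,0,0,0],
    [0.2,0,0,0,0,0,0],
    [0.2,0,0,0,0,0,0]
  ]
}}

```text
clock: 22.3
position: [459.2, 86.5, 125.3]
tcp_rot: [-1.568, -0.099, 0.1]
force: [0.8, -2.6, -1.9]
grip_width: 27.5
```

Call:
{"api": "servo_tool", "payload": {
  "increments": [
    [0.2,0,0.001,0,0,0,0],
    [0.2,0,0.001,0,0,0,0],
    [0.2,0,0,0,0,0,0],
    [0.2,0,0,0,0,0,0]
  ]
}}

```text
clock: 22.7
position: [459.8, 86.2, 124.9]
tcp_rot: [-1.569, -0.1, 0.099]
force: [-5.3, -3.3, 12.3]
grip_width: 27.1
```

Contact is firm at the expected height, with the cork underside at about 118 mm. Releasing and withdrawing.

Call:
{"api": "servo_tool", "payload": {
  "increments": [
    [0.2,0,-0.0015,0,0,0,0],
    [0.2,0,0,0,0,0,0],
    [1,0,0,0,0,0,0],
    [1,0,0,0,0,0,0],
    [1,0,0,0,0,0,0],
    [1,0,0,0,0,0,0],
    [1,0,-0.02,0,0,0,0],
    [1,0,-0.03,0,0,0,0],
    [1,0,-0.03,0,0,0,0],
    [1,0,-0.03,0,0,0,0],
    [1,0,0,-0.037,0,0,0],
    [1,0,0,-0.037,0,0,0],
    [1,0,0,0,0,0,0]
  ]
}}

```text
clock: 24.0
position: [469.4, 10.0, 235.3]
tcp_rot: [-1.57, -0.098, 0.096]
force: [0.3, 0.3, 0.7]
grip_width: 85.3
```

```bash
python3 - <<'E'
from h import *
np.set_printoptions(precision=1,suppress=True)
f,s=grab("wrist");print(s["position"],s["force"],s["clock"])
for zt in (150,):
    g=cv2.cvtColor(f["pixels"],cv2.COLOR_RGB2GRAY)
    print("pred cork top",proj(f,[[459.5,86,150]],s),"r",14*267/(s["position"][2]+143-150))
for r in viewer.silhouettes("wrist","dip_rod")[:2]:
    ys,xs=np.nonzero(r["pixels"]);m=((xs.min()+xs.max())/2,(ys.min()+ys.max())/2);print("rod",round(r["conf"],2),m,xs.min(),xs.max(),ys.min(),ys.max(),atz(f,m,150,s))
for r in viewer.silhouettes("wrist","bottle")[:2]:
    ys,xs=np.nonzero(r["pixels"]);m=((xs.min()+xs.max())/2,(ys.min()+ys.max())/2);print("bottle",round(r["conf"],2),m,xs.min(),xs.max(),ys.min(),ys.max(),atz(f,m,72,s))
h,_=grab("scene");print("scene pred cork top, loop",proj(h,[[459.5,86,150],[549,317,192]]))
for th in ["mug","dip_rod","bottle","hook_stand"]:
    for r in viewer.silhouettes("scene",th)[:2]:
        ys,xs=np.nonzero(r["pixels"]);print(th,round(r["conf"],2),r["position"],ys.min(),ys.max(),xs.min(),xs.max())
w=f["pixels"][20:260,120:400]
cv2.imwrite("pics/end.png",np.hstack([cv2.resize(w,(400,343)),cv2.resize(h["pixels"][130:250,230:370],(400,343),interpolation=cv2.INTER_CUBIC)])[:,:,::-1])
E
```

```text
[469.4  10.  235.3] [0.3 0.3 0.7] 24.0
pred cork top [[251.9 102.7]] r 16.369704300901184
rod 0.95 (np.float64(252.0), np.float64(103.0)) 236 268 86 120 [459.6  85.8 150. ]
bottle 0.6 (np.float64(252.0), np.float64(102.0)) 218 286 66 138 [459.6  86.   72. ]
scene pred cork top, loop [[267.  170.7]
 [357.5 165.8]]
mug 0.88 [173.9, 356.1] 157 188 341 370
dip_rod 0.55 [172.6, 267.1] 168 181 262 272
bottle 0.81 [195.3, 266.4] 180 212 254 278
hook_stand 0.64 [212.9, 358.8] 149 233 338 376
```

Cork and bottle are concentric. The mug's outline moved since the earlier look, so I'm checking that it has come to rest.

```bash
python3 - <<'E'
from h import *
P=None
for i in range(6):
    f,s=grab("scene"); p=f["pixels"][145:200,325:385].astype(int)
    if P is not None: print(round(s["clock"],2),"diff",np.abs(p-P).mean().round(2),np.abs(p-P).max())
    P=p
    if i%2==0:
        r=viewer.silhouettes("scene","mug")
        if r: ys,xs=np.nonzero(r[0]["pixels"]);print(r[0]["conf"],r[0]["position"],ys.min(),ys.max(),xs.min(),xs.max())
f,_=grab("top")
for r in viewer.silhouettes("top","mug")[:2]:
    ys,xs=np.nonzero(r["pixels"]);print("top",r["conf"],r["position"],ys.min(),ys.max(),xs.min(),xs.max())
print("top bar mid",proj(f,[[549,317,200],[600,328,225],[504,306,218]]))
E
```

```text
0.83 [171.0, 356.6] 158 188 341 370
24.5 diff 1.0 9
24.55 diff 0.99 9
0.66 [171.9, 356.5] 157 188 341 370
24.65 diff 0.99 8
24.7 diff 0.98 7
0.57 [172.4, 359.2] 157 188 341 370
24.8 diff 0.96 8
top 0.57 [191.4, 150.4] 183 202 142 163
top 0.19 [205.4, 353.5] 204 209 347 354
top bar mid [[152.46490092 188.14873184]
 [147.54399554 170.90744865]
 [154.13603739 201.85428723]]
```

Call:
{"api": "servo_tool", "payload": {
  "increments": [
    [1,0,0,0,0,0,0],
    [1,0,0,0,0,0,0],
    [1,0,0,0,0,0,0],
    [1,0,0,0,0,0,0],
    [1,0,0,0,0,0,0],
    [1,0,0,0,0,0,0],
    [1,0,0,0,0,0,0],
    [1,0,0,0,0,0,0],
    [1,0,0,0,0,0,0],
    [1,0,0,0,0,0,0]
  ]
}}

```text
clock: 25.95
position: [468.7, 13.1, 235.0]
tcp_rot: [-1.569, -0.1, 0.1]
force: [0.3, 0.0, 0.2]
grip_width: 85.5
```

```bash
python3 - <<'E'
from h import *
P=None
for i in range(4):
    f,s=grab("scene"); p=f["pixels"][145:200,325:385].astype(int)
    if P is not None: print(round(s["clock"],2),"diff",np.abs(p-P).mean().round(2),np.abs(p-P).max())
    P=p
r=viewer.silhouettes("scene","mug");ys,xs=np.nonzero(r[0]["pixels"]);print(r[0]["position"],ys.min(),ys.max(),xs.min(),xs.max())
E
```

```text
26.0 diff 0.99 9
26.05 diff 0.98 9
26.1 diff 0.99 9
[173.5, 355.9] 157 188 341 370
```

Only constant pixel noise is left, so the mug is at rest below the bar. Handing in.

```bash
python3 -c "
from plant import robot;print(robot.job_done())"
```

```text
the job is handed in; nothing more can be done
None
```

I lifted the mug off the bottle and hung it by its handle on the hook. I then moved the dip rod from the rack into the bottle's neck and seated its cork on the lip. I handed the job in at about 26 s of the 61 s; no verdict is reported.

**Last checks**
- **Mug:** the last scene pictures differed only by constant pixel noise, so it is at rest, and the top view puts it at the bar.
- **Cork:** the wrist camera put its centre at (459.6, 85.8) mm and the bottle's at (459.6, 86.0) mm, within 1 mm of each other. The push met about 12 N at the height expected for the cork sitting on the lip.
- **Gripper:** open and clear of everything.

**What disagreed or went unchecked**
- An early circle fit of the bottle's lip, from an oblique view, was about 6 mm off. I dropped it in favour of a view from straight above.
- My final combined picture could not be viewed because the 12-picture limit was reached, so the end state was checked by numbers only.
- I did not re-measure the needle tool, the brush or the other bench items at the end. No contact force or picture suggested any of them had moved.

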